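# Comb the stirring sticks into rows on the drying tray

### The arm

A 7-joint arm with a two-finger parallel gripper is mounted at the origin on the work surface. World frame = base frame: x ahead of the robot, y to its left, z up, the work surface at z = 0. Lengths are in mm, angles in rad, forces in N, time in s.
With the tool pointing down it reaches from about 375 to 925 mm from the base axis. Payload 3.1 kg.
Tool frame: the origin (TCP) lies at the very end of the fingers, on their centre line; the grasp point (between the pads) lies bot.grip_point_offset behind it (bot.grip_point_offset is the distance from the TCP to the grasp point, in mm); x points along the fingers, y is the direction in which the jaws open and shut, and the axes are right-handed (so a half turn about x gives the same grasp; the last joint's range is limited). The gripper opens to 85 mm and grips with 20 to 120 N. Pads are 22 mm wide; open, the fingers measure 114 mm over their backs; the gripper's body (76 mm by 85 mm) begins 54 mm behind the grasp point. The pads swing forward as they close: fully open they stand 13 mm farther back than shut.
Start: joints at [1.093, 0.383, 0.044, 1.598, -0.018, 1.161, -0.05], TCP at [240.997, -603.674, 201.069] pointing down, gripper open.
Joint ranges: [-2.61, 2.61], [-0.41, 2.15], [-1.48, 1.57], [0, 2.5], [-1.57, 4.71], [0.05, 1.97], [-2.85, 2.85]. Speed limits (rad/s): [2.79, 2.79, 3.14, 3.14, 3.14, 3.14, 3.14].

### API

Orientations are given as a 3x3 rotation matrix whose columns are the frame's x, y, z axes.
In Python, from cell import bot, cams gives the robot as it stands.
- The arm moves only by the shell command python3 -m handwheel 'ROWS' [FORCE]. ROWS is JSON, one flat list of numbers, 7 for each row, row after row: the shift along the tool's x, y, z in mm, then the turn, a rotation vector about the tool's x, y, z in rad, then the opening in per cent of the stroke, from 0 (shut) to 100 (fully open). In form: [dx, dy, dz, rx, ry, rz, grip, dx, dy, dz, rx, ry, rz, grip, ...]. A call has 1 to 10 rows; each row is the pose to reach, as a shift and turn from the pose measured when the call began, along the tool's axes at that moment; what a row does not reach only later rows make up. A row lasts 1/12 s, in which the tool goes at most 41.7 mm and 7.16 degrees, less where a joint would pass 70% of its speed; a pose out of reach is approached as far as the arm can. A call with a gripper value outside its range is refused whole. The fingers move at their own pace and stop on an object; FORCE is the grip in N (left out, the last holds). Time passes only in rows, so rows that repeat a pose let the fingers close. It gives the time, the measured TCP pose, the force and the opening at its end, in the units of the state.
- bot.sense(): the state, without advancing time (a new reading comes with each control period).
- cams.get_image(name): name is "scene" or "top" or "wrist"; returns the picture (400x640x3 uint8, red, green, blue); there is no depth.
- cams.get_calibration(name): a dict with "K" (3x3 intrinsics, pixels), "dist_coeffs" ([k1, k2, p1, p2, k3] as OpenCV has them; the pictures are not rectified), "position" and "orientation" of the camera in the world; the wrist camera has in their place "mount" (4x4, takes a point from camera to tool coordinates, whose origin is the TCP and whose axes are the tool frame's). Camera axes: x right, y down, z forward; pixel columns grow to the right and rows downward; lengths in mm; the calibration is good to about 2 mm. A picture is of the moment at which its call begins: read the wrist's pose just before it. get_calibration takes no time and is no camera call.
- bot.hand_in(): hands the job in, once; it reports no verdict.
Trained networks look in the newest picture that a camera, given by its name, has taken for a name from the list of things; names that differ only in an ending like _2 or _b are one class to them, and where a whole thing is asked for, a point or a joint stands for the part that bears it (a point fixed in the world has none). Each returns a list of dicts, best first, with "conf" (0 to 1); they miss things now and then, are a little off and sometimes report something else, mostly with a low value. They report only what shows in the picture. A call takes as long as a camera call.
- cams.boxes_of(thing, camera): "extent" ([left, top, width, height] in pixels, round what is visible of it).
- cams.spot_point(thing, camera): "at" ([column, row] in pixels: a listed point, or the origin of a listed thing).
The state is a dict: "clock": time; "q": joint angles; "dq": joint speeds; "effort": joint torques, N m; "tcp_pos": TCP position; "tool_rot": TCP orientation; "force": force on the tool from outside, world axes, zero at the start; "wrist_torque": the same for the moment, N m; "grip_width": finger opening in mm.
Only numpy, scipy, OpenCV 4.12 (cv2) and the standard library are available. Lean on these libraries where they do the work, as an engineer would, in place of code of your own. Each camera call takes 0.05 s, during which the arm holds its last target.

### The job

The washed stirring sticks lie scattered in the two bays of the white drying tray: with the rake, comb the sticks of each bay together against the tray's blue-edged wall, the one nearest the robot, so that they lie flat, side by side and parallel to that wall. Then stand the rake upright on the middle of its cork mat again and let go. Move the sticks only with the rake, never with the gripper, and leave the other kitchen things where they are.

Things in the scene. Friction and masses are not known exactly. Their poses are not given: they have to be found in the camera images.
- tray: white acrylic tray, fixed, 270 (x) by 327 (y) by 24 mm high; origin: centre of underside, x away from the robot. Floor top 5 mm above origin, walls 5 mm thick. Inner face of the near wall (nearest the robot, blue upper edge) at x = -130 mm, of the far wall at +130. A 5 mm divider along x at y = 0, as high as the walls, makes two bays, each 156 mm wide (y) and 260 mm long (x) inside
- left_bay (a point): centre of the floor of the tray's left (+y) bay, at floor top, tray x 0, y +80.5 mm
- right_bay (a point): centre of the floor of the tray's right (-y) bay, at floor top, tray x 0, y -80.5 mm
- rake: hand rake standing on its tines, 100 mm high, about 110 g; origin: centre of underside (tine tips), z up. Blue head 28 (x) by 118 mm (y), 24 to 38 mm up; below it two rows (x = -11, +11 mm) of seven 6 mm steel tines, 18.7 mm apart along y, ending flush with the head. Upright wooden handle over its centre, 22 (x) by 40 mm (y), 38 to 100 mm up. Symmetric front to back
- mat: cork mat, fixed, 170 mm (its x) by 110 mm (its y), 5 mm thick, where the rake stands at first with its head along the mat's length; on one side of the tray or the other; origin at the centre of its underside
- stick1: loose square beech stirring stick, 120 mm long (its x), 9 by 9 mm, 12 g, origin at its centre, one end dipped in red paint; starts flat in the left bay, askew by up to 32 degrees from the tray's y, at least 48 mm clear of the far wall
- stick2: loose square beech stirring stick, 120 mm long (its x), 9 by 9 mm, 12 g, origin at its centre, one end dipped in green paint; starts flat in the left bay, askew by up to 32 degrees from the tray's y, at least 48 mm clear of the far wall
- stick3: loose square beech stirring stick, 120 mm long (its x), 9 by 9 mm, 12 g, origin at its centre, one end dipped in red paint; starts flat in the left bay, askew by up to 32 degrees from the tray's y, at least 48 mm clear of the far wall
- stick4: loose square beech stirring stick, 120 mm long (its x), 9 by 9 mm, 12 g, origin at its centre, one end dipped in green paint; starts flat in the right bay, askew by up to 32 degrees from the tray's y, at least 48 mm clear of the far wall
- stick5: loose square beech stirring stick, 120 mm long (its x), 9 by 9 mm, 12 g, origin at its centre, one end dipped in red paint; starts flat in the right bay, askew by up to 32 degrees from the tray's y, at least 48 mm clear of the far wall
- stick6: loose square beech stirring stick, 120 mm long (its x), 9 by 9 mm, 12 g, origin at its centre, one end dipped in green paint; starts flat in the right bay, askew by up to 32 degrees from the tray's y, at least 48 mm clear of the far wall
- dish: small terracotta dish, 100 mm across, 35 mm high, bystander, origin at centre of underside
- jar: glass storage jar with screw-top lid, 90 mm diameter, 140 mm high, bystander beyond and left of the tray, origin at centre of underside
- paddle: dark metal kneading paddle of a loaf machine, about 80 mm long, bystander near the robot, origin under its hub
- tongs: stainless steel tongs lying flat, about 245 mm long, bystander, origin underneath the middle
- scoop: grey plastic scoop, 85 by 60 mm bowl 40 mm high with a 90 mm handle along its -x, bystander near the robot, origin under the bowl's centre

How it is judged (in metres and radians):
On the way, in this order (a step that is already met when the one before it is completed fails the run):
1. the rake is picked up off its mat (height (world z) of rake above 0.03 m), for 0.1 s.
2. all six sticks lie in rows against the near wall while the rake is away from its mat (x of stick1 in the frame of tray between -0.131 and -0.088 m and z of stick1 in the frame of tray between 0.006 and 0.0125 m and y of stick1 in the frame of tray between -0.159 and 0.159 m and angle between the x axis of each of stick1, stick2, stick3, stick4, stick5, stick6 and the y axis of tray, either way round below 0.12 rad and x of stick2 in the frame of tray between -0.131 and -0.088 m and z of stick2 in the frame of tray between 0.006 and 0.0125 m and y of stick2 in the frame of tray between -0.159 and 0.159 m and x of stick3 in the frame of tray between -0.131 and -0.088 m and z of stick3 in the frame of tray between 0.006 and 0.0125 m and y of stick3 in the frame of tray between -0.159 and 0.159 m and x of stick4 in the frame of tray between -0.131 and -0.088 m and z of stick4 in the frame of tray between 0.006 and 0.0125 m and y of stick4 in the frame of tray between -0.159 and 0.159 m and x of stick5 in the frame of tray between -0.131 and -0.088 m and z of stick5 in the frame of tray between 0.006 and 0.0125 m and y of stick5 in the frame of tray between -0.159 and 0.159 m and x of stick6 in the frame of tray between -0.131 and -0.088 m and z of stick6 in the frame of tray between 0.006 and 0.0125 m and y of stick6 in the frame of tray between -0.159 and 0.159 m and horizontal distance between rake and mat above 0.1 m), for 0.2 s.
3. the rake stands on its mat again (horizontal distance between rake and mat below 0.06 m and height (world z) of rake between 0.003 and 0.008 m and angle between rake's own z axis and vertical below 0.08 rad), for 0.2 s.
At the end, for the whole second after the job is handed in: All six sticks lie flat on the tray floor, within 7 degrees of parallel to the near, blue-edged wall, each centre within 42 mm of its inner face; the rake stands upright (within 0.08 rad) on the cork mat, released, its centre within 60 mm of the mat's centre; all at rest (all of step 3 and x of stick1 in the frame of tray between -0.131 and -0.088 m and z of stick1 in the frame of tray between 0.006 and 0.0125 m and y of stick1 in the frame of tray between -0.159 and 0.159 m and angle between the x axis of each of stick1, stick2, stick3, stick4, stick5, stick6 and the y axis of tray, either way round below 0.12 rad and x of stick2 in the frame of tray between -0.131 and -0.088 m and z of stick2 in the frame of tray between 0.006 and 0.0125 m and y of stick2 in the frame of tray between -0.159 and 0.159 m and x of stick3 in the frame of tray between -0.131 and -0.088 m and z of stick3 in the frame of tray between 0.006 and 0.0125 m and y of stick3 in the frame of tray between -0.159 and 0.159 m and x of stick4 in the frame of tray between -0.131 and -0.088 m and z of stick4 in the frame of tray between 0.006 and 0.0125 m and y of stick4 in the frame of tray between -0.159 and 0.159 m and x of stick5 in the frame of tray between -0.131 and -0.088 m and z of stick5 in the frame of tray between 0.006 and 0.0125 m and y of stick5 in the frame of tray between -0.159 and 0.159 m and x of stick6 in the frame of tray between -0.131 and -0.088 m and z of stick6 in the frame of tray between 0.006 and 0.0125 m and y of stick6 in the frame of tray between -0.159 and 0.159 m and linear speed of each of rake, stick1, stick2, stick3, stick4, stick5, stick6 below 0.02 m/s); the robot touches nothing.
It fails at once if a stick is pushed or gripped with the gripper or arm instead of the rake (over 0.5 N) (contact force between any of the fingers, the arm and stick1 above 0.5 N or contact force between any of the fingers, the arm and stick2 above 0.5 N or contact force between any of the fingers, the arm and stick3 above 0.5 N or contact force between any of the fingers, the arm and stick4 above 0.5 N or contact force between any of the fingers, the arm and stick5 above 0.5 N or contact force between any of the fingers, the arm and stick6 above 0.5 N).
It fails at once if another kitchen thing (dish, jar, paddle, tongs, scoop) is moved by more than 30 mm (distance of any of dish, jar, paddle, tongs, scoop from where it was at the start of the episode above 0.03 m).
It also fails if it takes over 67 s, if anything falls off the work surface, if the arm or the gripper's body presses on something with over 40 N, if the wrist force passes 120 N, or if a joint passes its speed limit or range.

## Working session

There is one attempt and no reset: what is moved stays moved. The work goes in short steps, Python scripts to look and compute and a shell command to move; the robot and the scene stay as the last step left them, time stands still between calls to the robot, and variables do not carry over. Pictures are saved under pics/ and viewed, and the job is handed in when it is done.

```bash
ls; mkdir -p pics
python3 - <<'E'
from cell import bot,cams
import cv2
s=bot.sense();print(s['clock'],s['tcp_pos'],s['tool_rot'],s['grip_width'],bot.grip_point_offset)
for c in ['scene','top']:
    im=cams.get_image(c);cv2.imwrite(f'pics/{c}0.png',im[:,:,::-1])
    k=cams.get_calibration(c);print(c,k)
for t in ['rake','mat','tray','left_bay','right_bay','stick1','stick2','dish','jar','paddle','tongs','scoop']:
    print(t,[(r['at'],round(r['conf'],2)) for r in cams.spot_point(t,'top')][:7])
print(bot.sense()['clock'])
E
```

```text
pics
0.0 [ 240.56390425 -602.73958004  199.63988443] [[-1.11166168e-03  3.70739029e-01 -9.28736419e-01]
 [ 2.42629842e-03 -9.28733260e-01 -3.70740672e-01]
 [-9.99996439e-01 -2.66552991e-03  1.32913656e-04]] 85.82093200553427 18.700000000000003
scene {'K': array([[378.85091026,   0.        , 320.25198518],
       [  0.        , 378.85091026, 197.38220269],
       [  0.        ,   0.        ,   1.        ]]), 'dist_coeffs': array([-0.00383435,  0.        ,  0.        ,  0.        ,  0.        ]), 'position': array([877.53187436, 263.10744287, 809.57115712]), 'orientation': array([[-0.62408974,  0.66296439, -0.41350963],
       [ 0.78132591,  0.53389152, -0.32324861],
       [ 0.00646697, -0.52482193, -0.85118747]])}
top {'K': array([[377.66373155,   0.        , 320.39009601],
       [  0.        , 377.66373155, 200.24576119],
       [  0.        ,   0.        ,   1.        ]]), 'dist_coeffs': array([-0.03661134,  0.        ,  0.        ,  0.        ,  0.        ]), 'position': array([ 390.43744055,   -9.32907804, 1004.00180359]), 'orientation': array([[ 0.02337047, -0.99297158,  0.1160
[... 191 characters left out ...]
45.5, 210.9], 0.87)]
tray [([307.3, 180.0], 0.98), ([388.5, 266.2], 0.57), ([459.0, 133.9], 0.31)]
left_bay [([278.2, 181.3], 0.78)]
right_bay [([336.5, 187.5], 0.66)]
stick1 [([274.3, 208.9], 0.72), ([281.2, 166.0], 0.67), ([336.7, 189.8], 0.59), ([335.3, 209.7], 0.55), ([273.4, 185.7], 0.52), ([340.5, 167.3], 0.47)]
stick2 [([274.3, 208.9], 0.72), ([281.2, 166.0], 0.67), ([336.7, 189.8], 0.59), ([335.3, 209.7], 0.55), ([273.4, 185.7], 0.52), ([340.5, 167.3], 0.47)]
dish [([202.3, 199.6], 0.83), ([341.4, 181.9], 0.29)]
jar [([203.9, 133.7], 0.57), ([335.9, 188.3], 0.55)]
paddle [([391.2, 265.8], 0.51), ([227.1, 271.8], 0.19)]
tongs [([457.7, 135.7], 0.75)]
scoop [([224.7, 270.7], 0.74)]
0.7
```

```bash
cat > h.py <<'E'
from cell import bot,cams
import cv2, numpy as np
def ray(name,px,z,cal=None):
    k=cams.get_calibration(name)
    u=cv2.undistortPoints(np.array([[px]],float),k['K'],k['dist_coeffs'])[0,0]
    R=np.array(k['orientation']);p=np.array(k['position'])
    d=R@np.array([u[0],u[1],1]);return p+d*(z-p[2])/d[2]
def proj(name,X):
    k=cams.get_calibration(name);R=np.array(k['orientation']);p=np.array(k['position'])
    r=cv2.Rodrigues(R.T)[0];t=-R.T@p
    return cv2.projectPoints(np.array(X,float).reshape(-1,1,3),r,t,k['K'],k['dist_coeffs'])[0][:,0]
E
python3 - <<'E'
import cv2
im=cv2.imread('pics/top0.png')
cv2.imwrite('pics/top0z.png',cv2.resize(im[110:290,180:500],None,fx=2.5,fy=2.5,interpolation=cv2.INTER_CUBIC))
E
```

```text
(no output)
```

View pics/top0.png

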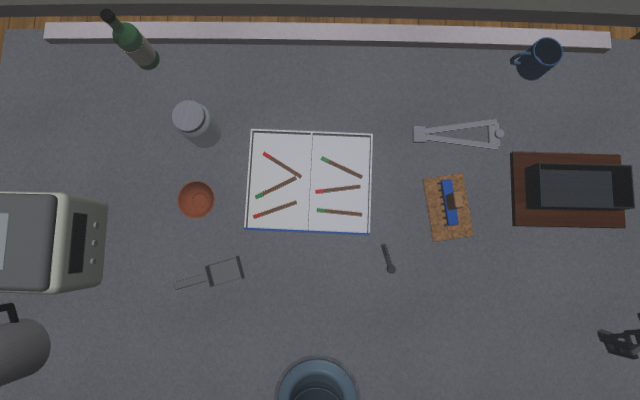

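View pics/top0z.png

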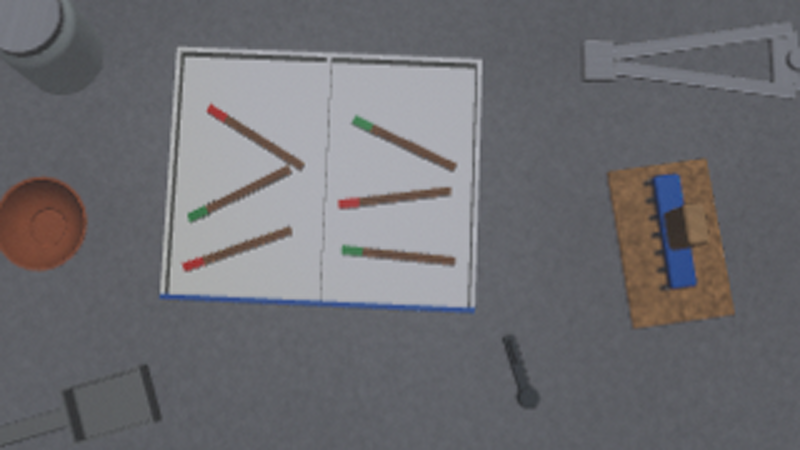

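View pics/scene0.png

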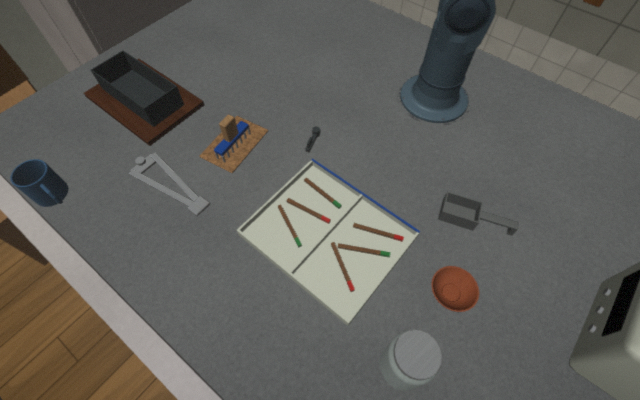

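The top view shows the tray at about (245–372, 130–235), with three sticks in each bay. The rake stands on the mat at about (449, 203), on the robot's right. Next I'll compute the poses.

Run:
```python
from h import *
from scipy.optimize import least_squares
z=lambda p:(180+(p[0]-.75)/2.5,110+(p[1]-.75)/2.5)
def fit(px,loc,zz,name):
    def f(v):
        c,s=np.cos(v[2]),np.sin(v[2])
        X=[[v[0]+c*a-s*b,v[1]+s*a+c*b,zz] for a,b in loc]
        return (proj('top',X)-np.array(px)).ravel()
    p0=np.mean([ray('top',p,zz) for p in px],0)
    r=least_squares(f,[p0[0],p0[1],0.]);print(name,r.x.round(3),np.degrees(r.x[2]).round(2),r.fun.round(1));return r.x
T=fit([z(p) for p in [(178,48),(482,60),(474,312),(161,296)]],[(135,163.5),(135,-163.5),(-135,-163.5),(-135,163.5)],24,'tray')
# mat: long axis along world x approx
M=fit([z(p) for p in [(609,172),(705,159),(734,328-14),(634,328)]],[(85,55),(85,-55),(-85,-55),(-85,55)],5,'mat')
Rk=fit([z(p) for p in [(655,177),(678,174),(696,286),(674,290)]],[(59,14),(59,-14),(-59,-14),(-59,14)],43,'rake head')
st={'1':((210,107),(302,167)),'2':((190,217),(291,169)),'3':((184,267),(291,230)),'4':((354,119),(455,168)),'5':((339,205),(450,190)),'6':((343,249),(454,262))}
c,s=np.cos(T[2]),np.sin(T[2])
for k,(a,b) in st.items():
    A,B=[ray('top',z(p),14)[:2] for p in (a,b)]
    m=[np.array([[c,s],[-s,c]])@(q-T[:2]) for q in (A,B)]
    print(k,m[0].round(),m[1].round(),np.linalg.norm(A-B).round())
for t,zz in [('dish',0),('jar',0),('paddle',0),('tongs',0),('scoop',0)]:
    r=cams.spot_point(t,'top')[0]; print(t,ray('top',r['at'],zz).round())
```

```text
tray [ 5.56744e+02  3.35770e+01 -2.40000e-02] -1.35 [-0.1 -0.7  0.3 -0.4  0.3  0.3 -0.5  0.8]
mat [ 4.97443e+02 -3.36952e+02  1.58000e-01] 9.03 [-1.  -0.3  0.8 -0.5  0.5  0.3 -0.4  0.4]
rake head [ 5.04956e+02 -3.29984e+02  1.49000e-01] 8.51 [-0.8 -0.1  0.7 -0.3  1.1  0.3 -0.9  0.1]
1 [ 72. 126.] [11. 24.] 119.0
2 [-48. 140.] [ 9. 35.] 118.0
3 [-101.  142.] [-57.  32.] 119.0
4 [ 66. -29.] [  18. -139.] 120.0
5 [-28. -18.] [  -6. -134.] 119.0
6 [-74. -24.] [ -83. -141.] 117.0
dish [502. 321.   0.]
jar [685. 328.   0.]
paddle [ 339. -187.    0.]
tongs [ 694. -369.    0.]
scoop [315. 251.   0.]
```

```bash
python3 -m handwheel '[0,-15,-34,0.03,0,0,100, 0,-31,-69,0.06,0,0,100, 0,-47,-104,0.09,0,0,100, 0,-62,-139,0.12,0,0,100, 0,-78,-173,0.15,0,0,100, 0,-93,-208,0.18,0,0,100, 0,-109,-243,0.2,0,0,100, 0,-124,-277,0.22,0,0,100, 0,-140,-312,0.229,0,0,100, 0,-155,-347,0.229,0,0,100]' 40
python3 - <<'E'
from h import *
s=bot.sense();print(s['clock'],s['tcp_pos'],s['tool_rot'].round(3),s['dq'].round(2),s['q'].round(2))
im=cams.get_image('wrist');cv2.imwrite('pics/w1.png',im[:,:,::-1])
print(cams.get_calibration('wrist'))
E
```

```text
clock: 1.78
tcp_pos: [506.8, -329.6, 201.4]
tool_rot: [[0.0, 0.15, -0.989], [-0.0, -0.989, -0.15], [-1.0, 0.0, -0.0]]
force: [0.6, 0.5, 0.5]
grip_width: 85.7
1.7833 [ 506.82405664 -329.56399915  201.38845814] [[ 0.     0.15  -0.989]
 [-0.    -0.989 -0.15 ]
 [-1.     0.    -0.   ]] [-0.56  0.17 -0.22 -0.22  0.09  0.05 -0.79] [ 0.6   0.3  -0.11  1.71  0.04  1.13 -0.94]
{'K': array([[280.92026808,   0.        , 318.90486248],
       [  0.        , 280.92026808, 202.5278588 ],
       [  0.        ,   0.        ,   1.        ]]), 'dist_coeffs': array([-0.02169198,  0.        ,  0.        ,  0.        ,  0.        ]), 'mount': array([[-9.74900629e-04, -2.80480221e-01,  9.59859310e-01,
        -1.73653634e+02],
       [ 9.99999524e-01, -3.14799753e-04,  9.23682306e-04,
         3.91118804e-01],
       [ 4.30888561e-05,  9.59859754e-01,  2.80480394e-01,
        -7.17167856e+01],
       [ 0.00000000e+00,  0.00000000e+00,  0.00000000e+00,
         1.00000000e+00]])}
```

View pics/w1.png

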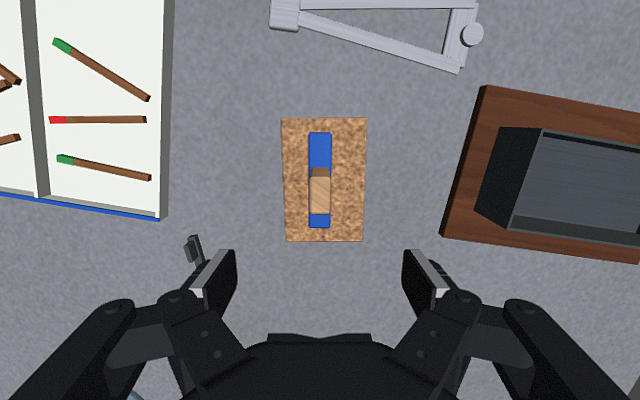

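The wrist view shows the handle top at about (309–330, 177–213) and the head at (309–331, 132–228).

```bash
cat >> h.py <<'E'
def wpt(px,z,pos,R):
    k=cams.get_calibration('wrist');M=np.array(k['mount'])
    u=cv2.undistortPoints(np.array([[px]],float),k['K'],k['dist_coeffs'])[0,0]
    o=R@M[:3,3]+pos; d=R@M[:3,:3]@np.array([u[0],u[1],1]); return o+d*(z-o[2])/d[2]
E
python3 - <<'E'
from h import *
s0=dict(pos=np.array([506.82405664,-329.56399915,201.38845814]),R=np.array([[0,.15,-.989],[0,-.989,-.15],[-1,0,0]]))
for n,z,ps in [('handle',105,[(310,177),(330,177),(330,213.5),(309,213.5)]),('head',43,[(309.5,132),(331,132),(330,228),(308.5,228)]),('mat',5,[(281,118),(367,118),(363,241),(286,241)])]:
    P=np.array([wpt(p,z,**s0) for p in ps]); c=P.mean(0); d=P[0]+P[1]-P[2]-P[3]
    print(n,c.round(1),np.degrees(np.arctan2(d[1],d[0])).round(2),P[:,:2].round().tolist())
s=bot.sense();print(s['tcp_pos'],s['tool_rot'].round(3),s['dq'].round(2))
E
```

```text
handle [ 507. -331.  105.] 7.91 [[524.0, -319.0], [527.0, -338.0], [490.0, -344.0], [487.0, -323.0]]
head [ 507.2 -331.2   43. ] 8.08 [[564.0, -311.0], [567.0, -335.0], [451.0, -353.0], [447.0, -326.0]]
mat [ 498.7 -338.9    5. ] 9.15 [[574.0, -272.0], [590.0, -379.0], [424.0, -407.0], [407.0, -298.0]]
[ 515.1446098  -319.34919852  201.56625193] [[ 0.007  0.163 -0.987]
 [ 0.006 -0.987 -0.163]
 [-1.    -0.005 -0.008]] [ 0.01 -0.01 -0.05  0.01 -0.05  0.01  0.15]
```

```bash
cat >> h.py <<'E'
def goto(x,y,z,yaw):
    "yaw deg of tool y; prints shift and rotvec in tool axes"
    from scipy.spatial.transform import Rotation as Ro
    s=bot.sense();R=np.array(s['tool_rot']);p=np.array(s['tcp_pos'])
    a=np.radians(yaw);X=np.array([0,0,-1.]);Y=np.array([np.cos(a),np.sin(a),0]);T=np.c_[X,Y,np.cross(X,Y)]
    print('t',round(float(s['clock']),2),'shift',(R.T@(np.array([x,y,z])-p)).round(1),'rv',Ro.from_matrix(R.T@T).as_rotvec().round(3),'now',p.round(1),'yaw',np.degrees(np.arctan2(R[1,1],R[0,1])).round(1),'F',s['force'].round(1),'w',round(float(s['grip_width']),1))
E
python3 -m handwheel '[0,10,10,0.024,0,0,100, 0,10,10,0.024,0,0,100,0,10,10,0.024,0,0,100]'
python3 -c "
from h import *
goto(507,-331,58,-82)"
```

```text
clock: 2.08
tcp_pos: [505.7, -332.5, 201.4]
tool_rot: [[0.006, 0.138, -0.99], [0.005, -0.99, -0.138], [-1.0, -0.004, -0.006]]
force: [-0.2, -0.7, 0.0]
grip_width: 85.4
t 2.08 shift [143.4  -0.7  -0.5] rv [-0.002 -0.006  0.004] now [ 505.7 -332.5  201.4] yaw -82.1 F [-0.2 -0.7  0. ] w 85.4
```

```bash
python3 -m handwheel '[30,-1,-0.5,0,-0.006,0.004,100, 65,-1,-0.5,0,-0.006,0.004,100, 100,-1,-0.5,0,-0.006,0.004,80, 128,-1,-0.5,0,-0.006,0.004,60, 143,-1,-0.5,0,-0.006,0.004,55, 143,-1,-0.5,0,-0.006,0.004,50, 143,-1,-0.5,0,-0.006,0.004,50]'
python3 - <<'E'
from h import *
goto(507,-331,58,-82)
im=cams.get_image('wrist');cv2.imwrite('pics/w2.png',im[:,:,::-1])
E
```

```text
clock: 2.67
tcp_pos: [504.8, -332.3, 57.6]
tool_rot: [[-0.002, 0.134, -0.991], [0.0, -0.991, -0.134], [-1.0, -0.001, 0.002]]
force: [1.2, 0.5, 0.7]
grip_width: 43.1
t 2.67 shift [-0.4 -1.  -2.4] rv [-0.005  0.002  0.001] now [ 504.8 -332.3   57.6] yaw -82.3 F [1.2 0.5 0.7] w 43.1
```

View pics/w2.png

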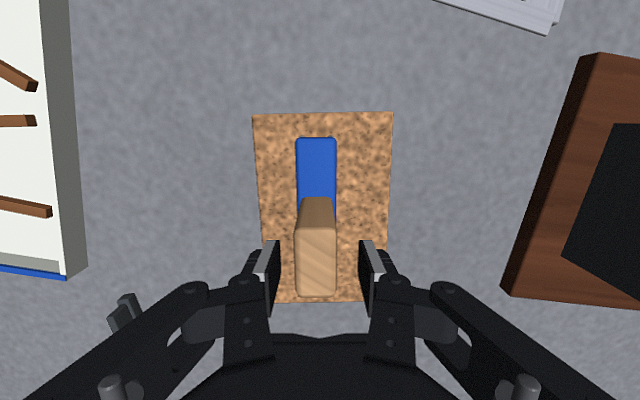

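The handle, at columns 295–337, sits centred between the fingers. I'll close and lift.

```bash
python3 -m handwheel '[0,-1,-2,0,0,0,30, 0,-1,-2,0,0,0,15, 0,-1,-2,0,0,0,5, 0,-1,-2,0,0,0,0, 0,-1,-2,0,0,0,0, 0,-1,-2,0,0,0,0,0,-1,-2,0,0,0,0]' 70
python3 -c "
from h import *
goto(507,-331,130,-82)"
```

```text
clock: 3.3
tcp_pos: [510.2, -332.8, 61.9]
tool_rot: [[0.005, 0.135, -0.991], [-0.004, -0.991, -0.135], [-1.0, 0.004, -0.004]]
force: [-0.3, 0.5, 5.7]
grip_width: 20.5
t 3.3 shift [-68.1  -1.9   2.6] rv [-0.004 -0.004 -0.004] now [ 510.2 -332.8   61.9] yaw -82.3 F [-0.3  0.5  5.7] w 20.5
```

```bash
python3 -m handwheel '[-15,0,0,0,0,0,0, -40,0,0,0,0,0,0, -70,0,0,0,0,0,0, -85,0,0,0,0,0,0,-85,0,0,0,0,0,0]'
python3 - <<'E'
from h import *
c,s=np.cos(-.0236),np.sin(-.0236)
for a,b in [(104,-80.5),(-89,-80.5),(104,80.5),(-89,80.5)]: print(a,b,556.7+c*a-s*b,33.6+s*a+c*b)
goto(556.7+c*104-s*-80.5,33.6+s*104+c*-80.5,147,-1.35)
im=cams.get_image('wrist');cv2.imwrite('pics/w3.png',im[:,:,::-1])
im=cams.get_image('scene');cv2.imwrite('pics/s3.png',im[:,:,::-1])
E
```

```text
clock: 3.72
tcp_pos: [513.1, -334.3, 152.2]
tool_rot: [[0.014, 0.135, -0.991], [-0.009, -0.991, -0.135], [-1.0, 0.011, -0.012]]
force: [0.3, -0.9, -0.9]
grip_width: 20.2
104 -80.5 658.7714157713847 -49.33175557303205
-89 -80.5 465.82515991687023 -44.77737836815921
104 80.5 662.5706630770039 111.62341122788413
-89 80.5 469.6244072224896 116.17778843275696
t 3.72 shift [   4.6 -262.8 -182.7] rv [-1.412 -0.002 -0.018] now [ 513.1 -334.3  152.2] yaw -82.3 F [ 0.3 -0.9 -0.9] w 20.2
```

View pics/w3.png

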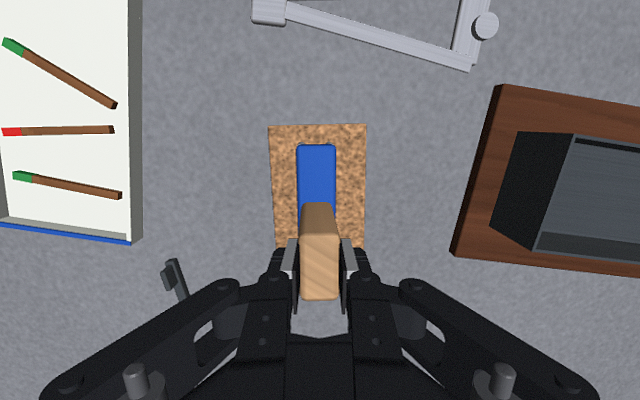

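View pics/s3.png

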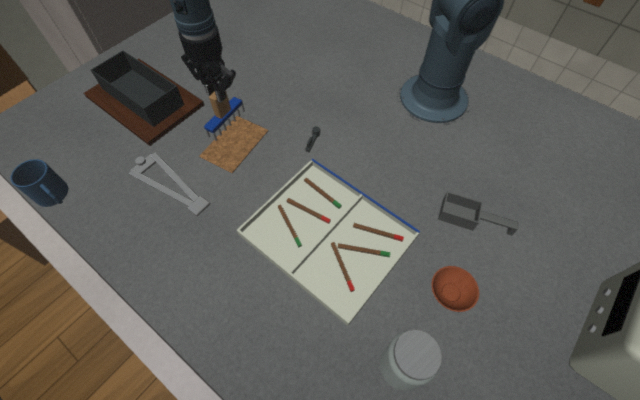

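```bash
python3 -m handwheel '[0,-20,-14,-0.11,0,0,0, 0,-45,-31,-0.23,0,0,0, 0,-70,-49,-0.35,0,0,0, 0,-95,-66,-0.47,0,0,0, 0,-120,-84,-0.59,0,0,0, 0,-145,-101,-0.71,0,0,0, 0,-170,-118,-0.83,0,0,0, 0,-195,-135,-0.95,0,0,0, 0,-220,-153,-1.07,0,0,0, 0,-235,-164,-1.18,0,0,0]'
python3 - <<'E'
from h import *
goto(658.8,-49.3,120,-1.35)
E
```

```text
clock: 4.65
tcp_pos: [640.0, -72.0, 144.0]
tool_rot: [[0.002, 0.97, -0.243], [-0.001, -0.243, -0.97], [-1.0, 0.002, 0.0]]
force: [0.2, 0.4, -0.2]
grip_width: 20.0
t 4.65 shift [ 24.1  12.7 -26.6] rv [-0.221  0.    -0.002] now [640. -72. 144.] yaw -14.0 F [ 0.2  0.4 -0.2] w 20.0
```

```bash
python3 -m handwheel '[10,5,-12,-0.11,0,0,0, 20,11,-22,-0.19,0,0,0, 24,12.7,-26.6,-0.221,0,0,0, 24,12.7,-26.6,-0.221,0,0,0, 24,12.7,-26.6,-0.221,0,0,0, 24,12.7,-26.6,-0.221,0,0,0]'
python3 - <<'E'
from h import *
goto(658.8,-49.3,120,-1.35)
im=cams.get_image('wrist');cv2.imwrite('pics/w4.png',im[:,:,::-1])
goto(658.8,-49.3,120,-1.35)
im=cams.get_image('top');cv2.imwrite('pics/t4.png',cv2.resize(im[110:290,180:500],None,fx=2.5,fy=2.5,interpolation=cv2.INTER_CUBIC)[:,:,::-1])
E
```

```text
clock: 5.15
tcp_pos: [658.2, -51.1, 119.6]
tool_rot: [[0.001, 1.0, -0.027], [-0.002, -0.027, -1.0], [-1.0, 0.001, 0.002]]
force: [0.0, -0.6, -2.0]
grip_width: 20.3
t 5.15 shift [-0.4  0.6 -1.8] rv [-0.003  0.002 -0.001] now [658.2 -51.1 119.6] yaw -1.5 F [ 0.  -0.6 -2. ] w 20.3
t 5.2 shift [ 0.2  0.2 -1.9] rv [-0.003  0.002 -0.002] now [658.5 -51.2 120.2] yaw -1.5 F [-1.   0.1 -0.9] w 20.0
```

View pics/w4.png

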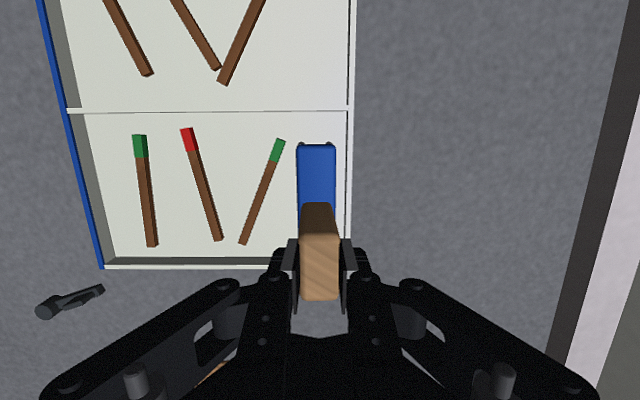

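View pics/t4.png

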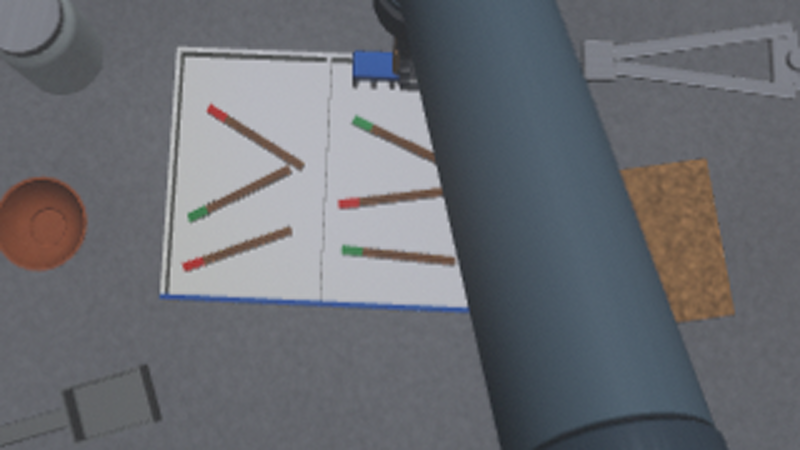

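The wrist view shows the rake over the far end of the right bay. The head's left end is at (296–337, 143), the divider at row 110, and the far wall at columns 345–354.

Run:
```python
from h import *
pos=np.array([658.3,-51.1,119.8]);a=np.radians(-1.5);X=np.array([0,0,-1.]);Y=np.array([np.cos(a),np.sin(a),0]);R=np.c_[X,Y,np.cross(X,Y)]
t=np.array([556.7,33.6]);c,s=np.cos(-.0236),np.sin(-.0236);Q=np.array([[c,s],[-s,c]])
for n,px,z in [('headL',(296.5,144),101),('headR',(336.5,144),101),('handleTL',(300,236),163),('handleTR',(339,236),163),('hBL',(301,299),163),('hBR',(338,299),163),('divider top L',(67,110),24),('divider top R',(348,106),24),('corner NR',(104,267),24),('farwall top inner',(347,110),24),('farwall outer',(353,110),24),('near wall outer top',(66,110),24),('st4',(280,141),14),('st4b',(242,243),14)]:
    w=wpt(px,z,pos,R);print(n,w.round(1),(Q@(w[:2]-t)).round(1))
```

```text
headL [645.2   4.9 101. ] [ 89.1 -26.6]
headR [672.1   4.2 101. ] [116.  -26.7]
handleTL [649.6 -35.6 163. ] [ 94.5 -67. ]
handleTR [669.2 -36.1 163. ] [114.1 -67. ]
hBL [648.5 -72.3 163. ] [  94.3 -103.7]
hBR [668.5 -72.9 163. ] [ 114.2 -103.8]
divider top L [427.3  36.5  24. ] [-129.4   -0.2]
divider top R [687.5  31.7  24. ] [130.8   1.2]
corner NR [ 423.1 -126.1   24. ] [-129.8 -162.8]
farwall top inner [686.6  28.2  24. ] [130.   -2.3]
farwall outer [692.1  28.1  24. ] [135.5  -2.3]
near wall outer top [426.3  36.5  24. ] [-1.304e+02 -1.000e-01]
st4 [622.3   1.4  14. ] [ 66.3 -30.6]
st4b [ 574.  -105.7   14. ] [  20.6 -138.8]
```

```bash
python3 -m handwheel '[20,0,-4,0,0,0,0, 40,0.5,-4.5,0,0,0,0, 50,0.5,-4.5,0,0,0,0, 50,0.5,-4.5,0,0,0,0, 50,0.5,-4.5,0,0,0,0]'
python3 -m handwheel '[2,0,0,0,0,0,0, 3,0,0,0,0,0,0, 4,0,0,0,0,0,0,4,0,0,0,0,0,0]'
python3 -c "
from h import *
goto(658.8,-45.8,62,-1.35)"
```

```text
clock: 5.67
tcp_pos: [659.0, -47.5, 70.3]
tool_rot: [[0.002, 1.0, -0.028], [-0.002, -0.028, -1.0], [-1.0, 0.002, 0.002]]
force: [-0.0, -0.3, -1.6]
grip_width: 20.0
clock: 6.0
tcp_pos: [659.4, -47.6, 66.9]
tool_rot: [[0.003, 1.0, -0.028], [-0.002, -0.028, -1.0], [-1.0, 0.003, 0.002]]
force: [-0.5, 0.1, -0.7]
grip_width: 19.9
t 6.0 shift [ 4.9 -0.7 -1.8] rv [-0.005  0.002 -0.003] now [659.4 -47.6  66.9] yaw -1.6 F [-0.5  0.1 -0.7] w 19.9
```

```bash
for i in 1 2 3; do python3 -m handwheel '[2,0,0,0,0,0,0, 2,0,0,0,0,0,0, 2,0,-0.5,0,0,0,0]' | egrep 'tcp|force'; done
```

```text
tcp_pos: [659.4, -47.2, 65.0]
force: [1.1, -0.4, -0.5]
tcp_pos: [659.2, -46.9, 62.7]
force: [-0.8, -0.0, -1.7]
tcp_pos: [659.7, -47.2, 62.0]
force: [-2.3, -1.5, 5.8]
```

Contact at TCP z ≈ 62. I'll raise about 1 mm and comb.

```bash
python3 -m handwheel '[-1,-3,0,-0.004,0,0,0, -1,-12,0,-0.004,0,0,0, -1,-24,0,-0.004,0,0,0, -1.1,-36,0,-0.004,0,0,0, -1.1,-48,0,-0.004,0,0,0, -1.2,-60,0,-0.004,0,0,0, -1.2,-72,0,-0.004,0,0,0, -1.3,-84,0,-0.004,0,0,0, -1.3,-96,0,-0.004,0,0,0, -1.4,-106,0,-0.004,0,0,0]'
python3 - <<'E'
from h import *
goto(467,-40,63,-1.35)
im=cams.get_image('wrist');cv2.imwrite('pics/w5.png',im[:,:,::-1])
goto(467,-40,63,-1.35)
E
```

```text
clock: 7.58
tcp_pos: [551.7, -43.8, 62.4]
tool_rot: [[0.001, 1.0, -0.025], [-0.004, -0.025, -1.0], [-1.0, 0.001, 0.004]]
force: [0.1, -0.1, -1.3]
grip_width: 19.8
t 7.58 shift [ -0.7 -84.7  -1.8] rv [-0.001  0.004 -0.001] now [551.7 -43.8  62.4] yaw -1.4 F [ 0.1 -0.1 -1.3] w 19.8
t 7.63 shift [ -0.7 -82.6  -2. ] rv [-0.001  0.004  0.001] now [549.5 -44.   62.2] yaw -1.4 F [-1.8  0.2 -0.2] w 20.5
```

View pics/w5.png

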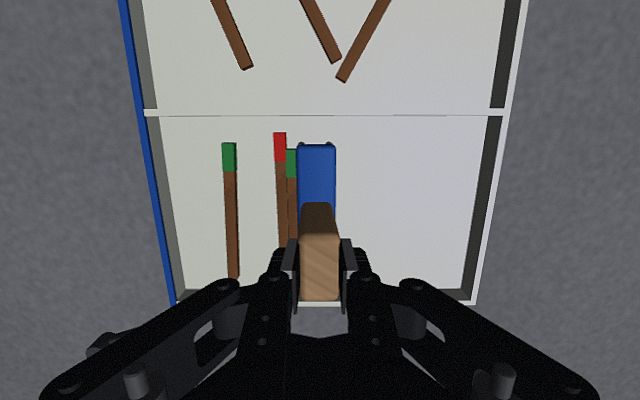

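Two sticks are already aligned at the rake and stick 6 (column 230) is ahead of them. I'll continue to the wall.

```bash
python3 -m handwheel '[-0.5,-6,-0.5,0,0,0,0, -0.6,-16,-1,0,0,0,0, -0.6,-27,-1.5,0,0,0,0, -0.7,-38,-1.5,0,0,0,0, -0.7,-49,-1.5,0,0,0,0, -0.7,-59,-1.5,0,0,0,0, -0.7,-68,-1.5,0,0,0,0, -0.7,-75,-1.5,0,0,0,0, -0.7,-79,-1.5,0,0,0,0, -0.7,-81,-1.5,0,0,0,0]'
python3 - <<'E'
from h import *
goto(466,-43,63,-1.35)
im=cams.get_image('wrist');cv2.imwrite('pics/w6.png',im[:,:,::-1])
goto(466,-43,63,-1.35)
E
```

```text
clock: 8.47
tcp_pos: [469.0, -40.6, 63.3]
tool_rot: [[0.001, 1.0, -0.025], [-0.005, -0.025, -1.0], [-1.0, 0.001, 0.005]]
force: [1.9, 1.0, -1.6]
grip_width: 20.1
t 8.47 shift [ 0.3 -2.9  2.5] rv [-0.001  0.005 -0.001] now [469.  -40.6  63.3] yaw -1.4 F [ 1.9  1.  -1.6] w 20.1
t 8.52 shift [ 0.4 -3.1  2.5] rv [-0.001  0.005 -0.001] now [469.2 -40.6  63.4] yaw -1.4 F [ 0.5  0.5 -2.8] w 20.1
```

View pics/w6.png

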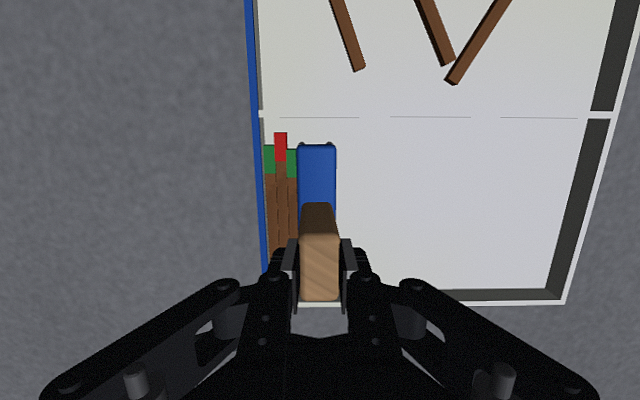

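```bash
python3 -m handwheel '[0,-2,0,0,0,0,0, 0,-4,0,0,0,0,0, 0,-5,0,0,0,0,0, 0,-5,0,0,0,0,0, 0,-1,0,0,0,0,0, 0,4,0,0,0,0,0, -5,6,0,0,0,0,0, -25,7,0,0,0,0,0, -50,8,0,0,0,0,0, -60,8,0,0,0,0,0]'
python3 - <<'E'
from h import *
goto(662.7,116.1,123,-1.35)
E
```

```text
clock: 9.35
tcp_pos: [478.0, -40.2, 125.6]
tool_rot: [[0.002, 1.0, -0.024], [-0.005, -0.024, -1.0], [-1.0, 0.002, 0.005]]
force: [1.4, -0.3, -1.2]
grip_width: 20.0
t 9.35 shift [   2.2  180.8 -160.8] rv [-0.001  0.005 -0.002] now [478.  -40.2 125.6] yaw -1.4 F [ 1.4 -0.3 -1.2] w 20.0
```

```bash
python3 -m handwheel '[0,12,-11,0,0.002,0,0, 0,36,-32,0,0.003,0,0, 1,62,-55,0,0.004,0,0, 1,88,-78,0,0.005,0,0, 1,114,-101,0,0.005,0,0, 2,140,-124,0,0.005,0,0, 2,162,-144,0,0.005,0,0, 2,176,-156,0,0.005,0,0, 2,181,-161,0,0.005,0,0, 2,181,-161,0,0.005,0,0]'
python3 -m handwheel '[0,0,0,0,0,0,0,0,0,0,0,0,0,0]'
python3 - <<'E'
from h import *
goto(662.7,116.1,70,-1.35)
im=cams.get_image('wrist');cv2.imwrite('pics/w7.png',im[:,:,::-1])
goto(662.7,116.1,70,-1.35)
E
```

```text
clock: 10.18
tcp_pos: [662.6, 118.5, 122.2]
tool_rot: [[0.0, 1.0, -0.022], [0.001, -0.022, -1.0], [-1.0, 0.0, -0.001]]
force: [-0.4, 0.3, -1.1]
grip_width: 19.9
clock: 10.35
tcp_pos: [661.0, 116.8, 121.4]
tool_rot: [[-0.003, 1.0, -0.023], [-0.0, -0.023, -1.0], [-1.0, -0.003, 0.0]]
force: [-0.4, 0.2, -0.8]
grip_width: 19.9
t 10.35 shift [51.3  1.8  0.7] rv [0.001 0.    0.003] now [661.  116.8 121.4] yaw -1.3 F [-0.4  0.2 -0.8] w 19.9
t 10.4 shift [51.6  1.6  0.4] rv [0.    0.    0.002] now [661.2 116.6 121.6] yaw -1.3 F [-0.1 -1.1 -1.9] w 20.5
```

View pics/w7.png

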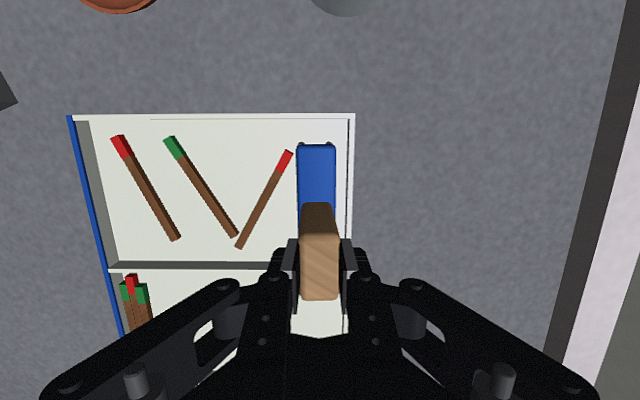

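The rake is over the far end of the left bay, clear of the stick end at (287, 155). The right bay's row is intact. I'll descend.

```bash
python3 -m handwheel '[15,1,0,0,0,0,0, 35,1.5,0.5,0,0,0.002,0, 50,1.6,0.5,0,0,0.002,0, 53,1.6,0.5,0,0,0.002,0, 54,1.6,0.5,0,0,0.002,0,54,1.6,0.5,0,0,0.002,0]' | egrep 'clock|tcp|force'
for i in 1 2 ; do python3 -m handwheel '[2,0,0,0,0,0,0, 2,0,0,0,0,0,0, 2,0,0,0,0,0,0]' | egrep 'tcp|force'; done
```

```text
clock: 10.9
tcp_pos: [662.4, 115.8, 67.2]
force: [0.3, -0.5, -0.6]
tcp_pos: [663.0, 116.1, 66.0]
force: [0.1, 0.7, -1.0]
tcp_pos: [663.1, 116.2, 64.2]
force: [0.2, 0.3, -1.4]
```

```bash
python3 -m handwheel '[1,-2,0,0,0,0,0, 1,-10,0,0,0,0,0, 1,-20,0,0,0,0,0, 1,-32,0,0,0,0,0, 1,-44,0,0,0,0,0, 1,-56,0,0,0,0,0, 1,-68,0,0,0,0,0, 1,-80,0,0,0,0,0, 1,-92,0,0,0,0,0, 1,-102,0,0,0,0,0]'
python3 - <<'E'
from h import *
goto(469.6,120.6,63,-1.35)
im=cams.get_image('wrist');cv2.imwrite('pics/w8.png',im[:,:,::-1])
goto(469.6,120.6,63,-1.35)
E
```

```text
clock: 12.23
tcp_pos: [559.4, 118.6, 63.1]
tool_rot: [[0.0, 1.0, -0.023], [-0.0, -0.023, -1.0], [-1.0, 0.0, 0.0]]
force: [-0.9, -0.3, -0.9]
grip_width: 20.2
t 12.23 shift [  0.1 -89.8   0. ] rv [ 0.001  0.    -0.   ] now [559.4 118.6  63.1] yaw -1.3 F [-0.9 -0.3 -0.9] w 20.2
t 12.28 shift [ -0.1 -87.4  -0. ] rv [0.002 0.001 0.003] now [557.  118.7  62.7] yaw -1.2 F [-2.2  0.2 -1.2] w 20.1
```

View pics/w8.png

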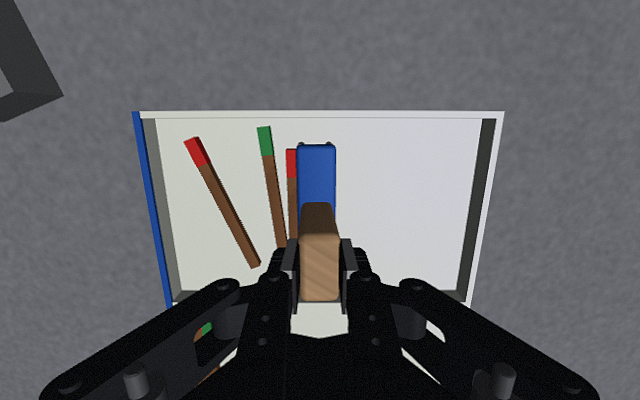

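```bash
python3 -m handwheel '[0,-6,0,0,0,0,0, 0,-16,0,0,0,0,0, 0,-27,0,0,0,0,0, 0,-38,0,0,0,0,0, 0,-49,0,0,0,0,0, 0,-60,0,0,0,0,0, 0,-70,0,0,0,0,0, 0,-77,0,0,0,0,0, 0,-82,0,0,0,0,0, 0,-84,0,0,0,0,0]'
python3 - <<'E'
from h import *
im=cams.get_image('wrist');cv2.imwrite('pics/w9.png',im[:,:,::-1])
goto(469.6,120.6,63,-1.35)
E
```

```text
clock: 13.12
tcp_pos: [472.8, 120.5, 63.1]
tool_rot: [[-0.002, 1.0, -0.021], [-0.001, -0.021, -1.0], [-1.0, -0.002, 0.001]]
force: [1.7, -0.2, -2.1]
grip_width: 20.3
t 13.17 shift [ 0.2 -3.5 -0.1] rv [0.002 0.001 0.002] now [473.1 120.5  63.2] yaw -1.2 F [ 1.2 -0.1 -0.6] w 19.8
```

View pics/w9.png

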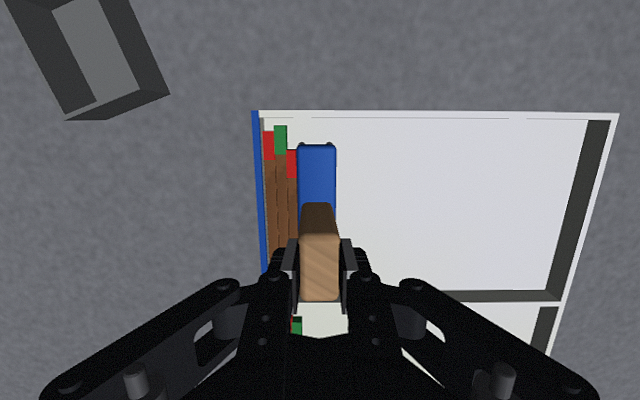

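```bash
python3 -m handwheel '[0,-2,0,0.002,0,0,0, 0,-4,0,0.002,0,0,0, 0,-5.5,0,0.002,0,0,0, 0,-5.5,0,0.002,0,0,0, 0,-1,0,0,0,0,0, 0,4,0,0,0,0,0, -5,6,0,0,0,0,0, -25,7,0,0,0,0,0, -55,8,0,0,0,0,0, -75,8,0,0,0,0,0]'
python3 - <<'E'
from h import *
im=cams.get_image('scene');cv2.imwrite('pics/s10.png',im[:,:,::-1])
im=cams.get_image('wrist');cv2.imwrite('pics/w10.png',im[:,:,::-1])
goto(498,-338,145,-82)
goto(560,-10,145,-2)
E
```

```text
clock: 14.0
tcp_pos: [480.6, 121.0, 139.5]
tool_rot: [[-0.004, 1.0, -0.021], [-0.001, -0.021, -1.0], [-1.0, -0.004, 0.001]]
force: [0.6, 0.5, -1.0]
grip_width: 20.3
t 14.1 shift [ -3.2  24.  459.5] rv [ 1.41  -0.003 -0.003] now [483.8 121.9 141.8] yaw -1.2 F [ 0.6  0.2 -0.8] w 20.4
t 14.1 shift [ -2.8  79.  130.2] rv [ 0.014 -0.    -0.004] now [483.8 121.9 141.8] yaw -1.2 F [ 0.6  0.2 -0.8] w 20.4
```

View pics/s10.png

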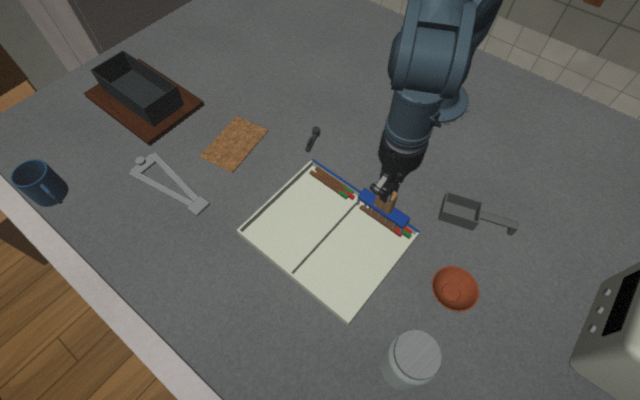

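View pics/w10.png

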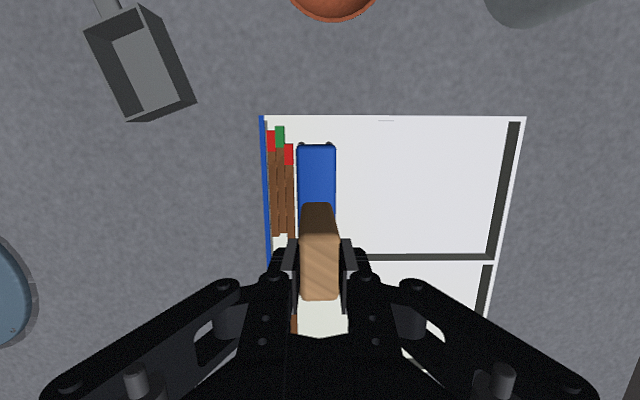

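```bash
python3 -m handwheel '[0,2,12,0.05,0,0,0, 0,4,45,0.14,0,0,0, 0,6,83,0.26,0,0,0, 0,8,121,0.38,0,0,0, 0,11,159,0.5,0,0,0, 0,14,197,0.62,0,0,0, 0,17,235,0.74,0,0,0, 0,20,273,0.86,0,0,0, 0,22,311,0.98,0,0,0, 0,24,342,1.08,0,0,0]'
python3 -c "
from h import *
goto(502,-337,120,-81)"
```

```text
clock: 14.93
tcp_pos: [497.5, -224.6, 139.9]
tool_rot: [[-0.0, 0.443, -0.897], [0.0, -0.897, -0.443], [-1.0, -0.0, 0.0]]
force: [0.9, -0.3, -1.5]
grip_width: 20.3
t 14.93 shift [ 19.9 102.8  45.7] rv [0.302 0.    0.   ] now [ 497.5 -224.6  139.9] yaw -63.7 F [ 0.9 -0.3 -1.5] w 20.3
```

```bash
python3 -m handwheel '[5,32,15,0.1,0,0,0, 10,60,27,0.2,0,0,0, 15,85,38,0.28,0,0,0, 20,98,44,0.302,0,0,0, 20,103,46,0.302,0,0,0, 20,103,46,0.302,0,0,0, 20,103,46,0.302,0,0,0,20,103,46,0.302,0,0,0]'
python3 - <<'E'
from h import *
goto(502,-337,70,-81)
im=cams.get_image('wrist');cv2.imwrite('pics/w11.png',im[:,:,::-1])
im=cams.get_image('top');cv2.imwrite('pics/t11.png',cv2.resize(im[110:290,180:500],None,fx=2.5,fy=2.5,interpolation=cv2.INTER_CUBIC)[:,:,::-1])
im=cams.get_image('scene');cv2.imwrite('pics/s11.png',cv2.resize(im[140:340,200:460],None,fx=3,fy=3,interpolation=cv2.INTER_CUBIC)[:,:,::-1])
goto(502,-337,70,-81)
E
```

```text
clock: 15.6
tcp_pos: [502.7, -334.2, 119.9]
tool_rot: [[-0.0, 0.16, -0.987], [0.002, -0.987, -0.16], [-1.0, -0.002, -0.0]]
force: [-0.6, 0.9, -0.9]
grip_width: 20.0
t 15.6 shift [49.9  2.8  1.1] rv [ 0.004 -0.     0.002] now [ 502.7 -334.2  119.9] yaw -80.8 F [-0.6  0.9 -0.9] w 20.0
t 15.75 shift [50.3  1.7  1. ] rv [ 0.003 -0.     0.001] now [ 502.7 -335.2  120.3] yaw -80.8 F [ 0.6  0.9 -2.3] w 20.0
```

View pics/w11.png

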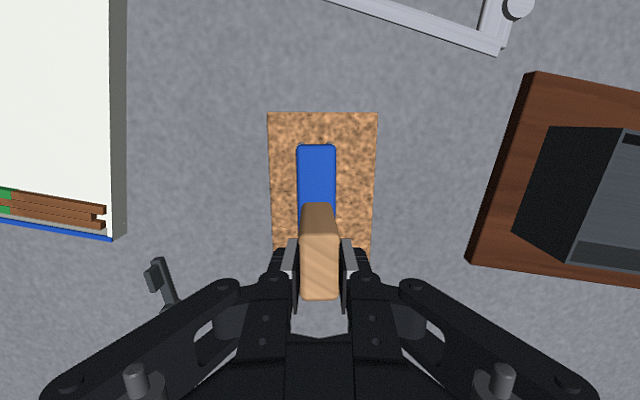

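View pics/t11.png

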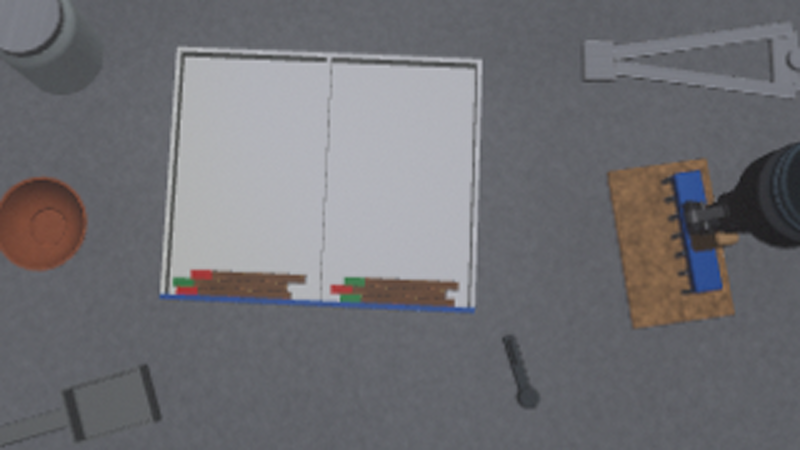

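View pics/s11.png

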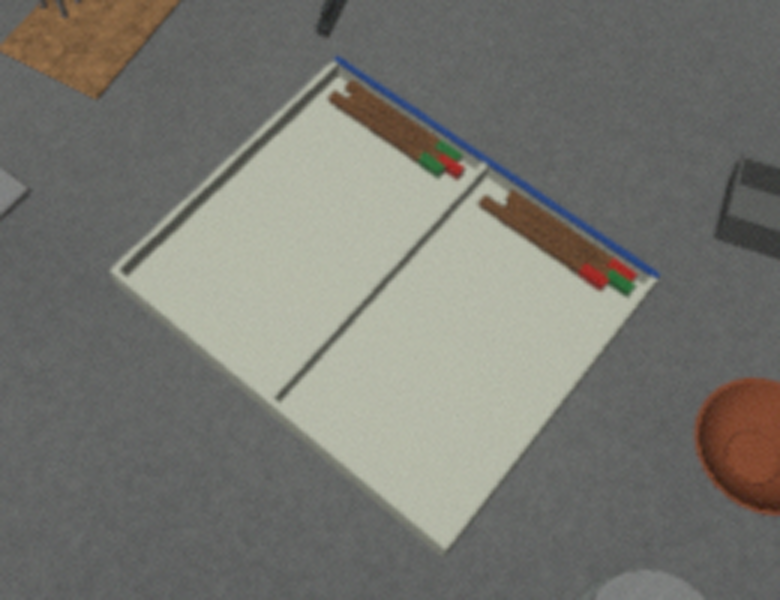

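All six sticks lie parallel in rows against the blue wall: left bay (172–305, 270–298), right bay (331–458, 278–305) in the zoomed top view. Now I'll lower the rake onto the mat.

```bash
python3 -m handwheel '[15,1,0,0.003,0,0,0, 35,1.7,1,0.003,0,0,0, 49,1.7,1,0.003,0,0,0, 53,1.7,1,0.003,0,0,0, 54,1.7,1,0.003,0,0,0,54,1.7,1,0.003,0,0,0]' | egrep 'clock|tcp|force'
for i in 1 2 3; do python3 -m handwheel '[1.5,0,0,0,0,0,0, 1.5,0,0,0,0,0,0, 1.5,0,0,0,0,0,0]' | egrep 'tcp|force'; done
```

```text
clock: 16.25
tcp_pos: [502.5, -336.6, 66.7]
force: [0.7, 0.0, -0.6]
tcp_pos: [503.3, -336.9, 66.3]
force: [-0.3, 0.3, -2.0]
tcp_pos: [503.4, -337.0, 65.0]
force: [-0.3, 0.7, -1.6]
tcp_pos: [503.2, -337.0, 63.3]
force: [-0.1, -0.5, -1.0]
```

```bash
for i in 1 2; do python3 -m handwheel '[1,0,0,0,0,0,0, 1,0,0,0,0,0,0, 1,0,0,0,0,0,0]' | egrep 'tcp|force'; done
```

```text
tcp_pos: [503.2, -336.9, 62.2]
force: [-0.4, 0.2, -1.7]
tcp_pos: [503.3, -337.1, 62.0]
force: [-2.0, 1.9, 4.1]
```

```bash
python3 -m handwheel '[0,0,0,0,0,0,30, 0,0,0,0,0,0,40, 0,0,0,0,0,0,60,0,0,0,0,0,0,60,0,0,0,0,0,0,60,0,0,0,0,0,0,60]'
python3 - <<'E'
from h import *
im=cams.get_image('wrist');cv2.imwrite('pics/w12.png',im[:,:,::-1])
im=cams.get_image('scene');cv2.imwrite('pics/s12.png',cv2.resize(im[80:220,120:320],None,fx=4,fy=4,interpolation=cv2.INTER_CUBIC)[:,:,::-1])
E
```

```text
clock: 18.0
tcp_pos: [503.3, -337.0, 61.8]
tool_rot: [[0.002, 0.157, -0.988], [-0.0, -0.988, -0.157], [-1.0, 0.0, -0.002]]
force: [-0.9, -0.4, 0.1]
grip_width: 51.3
```

View pics/w12.png

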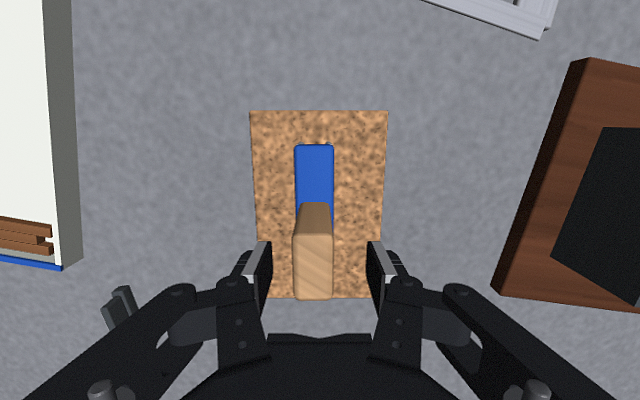

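View pics/s12.png

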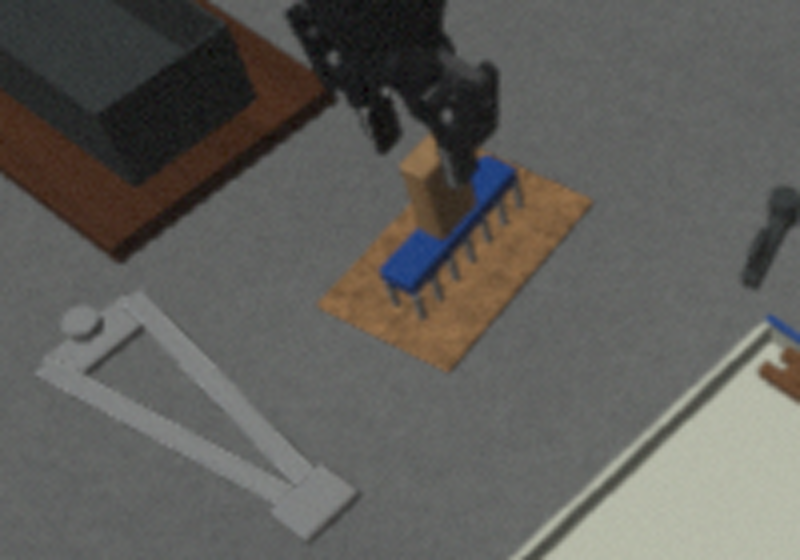

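The rake stands free on the mat with the fingers open on both sides. I'll retreat straight up.

```bash
python3 -m handwheel '[-10,0,0,0,0,0,60, -30,0,0,0,0,0,65, -60,0,0,0,0,0,70, -95,0,0,0,0,0,75, -130,0,0,0,0,0,80, -145,0,20,0,0,0,80, -150,0,60,0,0,0,80, -150,0,90,0,0,0,80, -150,0,100,0,0,0,80, -150,0,100,0,0,0,80]'
python3 -m handwheel '[0,0,0,0,0,0,80,0,0,0,0,0,0,80,0,0,0,0,0,0,80,0,0,0,0,0,0,80]'
python3 - <<'E'
from h import *
im=cams.get_image('top');cv2.imwrite('pics/t13.png',cv2.resize(im[110:290,180:500],None,fx=2.5,fy=2.5,interpolation=cv2.INTER_CUBIC)[:,:,::-1])
im=cams.get_image('scene');cv2.imwrite('pics/s13.png',im[:,:,::-1])
print(bot.sense()['dq'].round(3))
z=lambda p:(180+(p[0]-.75)/2.5,110+(p[1]-.75)/2.5)
for p in [(172,270)]: pass
E
```

```text
clock: 18.93
tcp_pos: [400.6, -354.6, 212.5]
tool_rot: [[0.001, 0.151, -0.988], [-0.002, -0.988, -0.151], [-1.0, 0.002, -0.001]]
force: [0.1, 0.2, -0.5]
grip_width: 68.2
clock: 19.27
tcp_pos: [402.1, -353.8, 212.4]
tool_rot: [[0.002, 0.154, -0.988], [-0.001, -0.988, -0.154], [-1.0, 0.001, -0.002]]
force: [-0.2, 0.9, 0.1]
grip_width: 68.1
[ 0.002 -0.003  0.006  0.005  0.001  0.003  0.001]
```

View pics/t13.png

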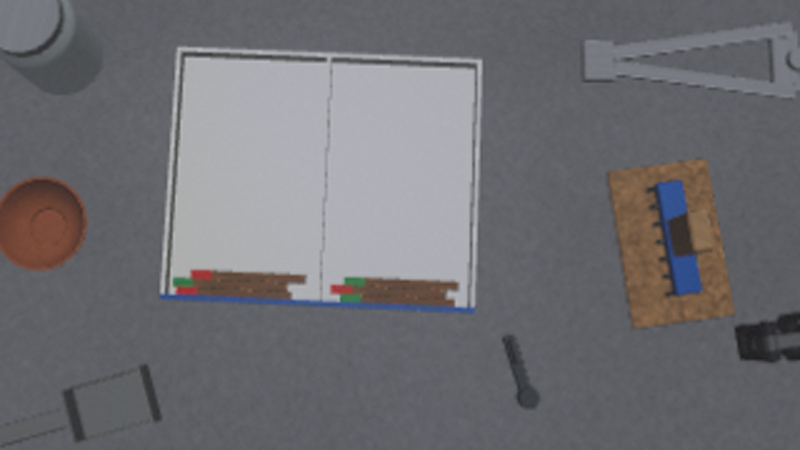

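View pics/s13.png

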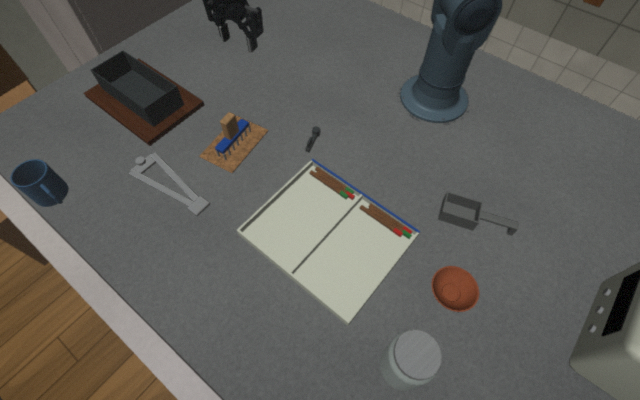

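The rake stands upright on the mat, centred near (679, 238) in the zoomed view. The rows are intact and the bystanders haven't moved. Before handing in, I'll check the outermost sticks numerically.

Run:
```python
from h import *
z=lambda p:(180+(p[0]-.75)/2.5,110+(p[1]-.75)/2.5)
t=np.array([556.7,33.6]);c,s=np.cos(-.0236),np.sin(-.0236);Q=np.array([[c,s],[-s,c]])
for a,b in [((192,270),(306,276)),((345,278),(458,283))]:
    P=[Q@(ray('top',z(p),14)[:2]-t) for p in (a,b)];d=P[0]-P[1];print(np.round(P,1).tolist(),np.arctan2(d[0],d[1]).round(3))
print('rake',np.mean([ray('top',z(p),43) for p in [(658,183),(682,180),(700,292),(677,295)]],0).round(1))
bot.hand_in()
```

```text
[[-103.8, 133.7], [-104.5, 13.4]] 0.006
[[-104.7, -27.7], [-104.4, -146.2]] -0.002
rake [ 499.1 -333.5   43. ]
the job is handed in; nothing more can be done
```

I combed both bays with the rake so that all six sticks lie in rows against the blue-edged wall. The rake is back upright on its cork mat and released, and I handed the job in at about 19.4 s of the 67 s allowed.

- **Sticks:** in the last pictures all six lie flat, side by side. The outermost stick in each bay measured within 0.006 rad of parallel to the wall (limit 0.12). Their far edges are at about x = -104 mm in the tray frame, so the centres are near -109 mm (allowed -131 to -88). I measured only those two; the inner four I judged from the pictures.
- **Rake:** its centre measured about 5 mm from the mat's centre (limit 60). I judged it upright by eye, without measuring its tilt.
- **Other things:** the dish, jar, paddle, tongs and scoop look unmoved in the before and after pictures. The arm was at rest and clear of everything when I handed in.

No check failed or disagreed, apart from a few millimetres of scatter in the position readings just after fast moves. I let the arm settle, or crept down until it felt contact, wherever that mattered.

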